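# Set out the fan sticks, then hold the rib box open at the mark

## Task

Get the bench ready for the fan maker: move the two dry bamboo sticks out of the dark brown drying block and stand them end-down, fully home, in the two holes of the blue stick holder (either stick in either hole), keeping the rib box shut meanwhile. Then lift the box's sprung aluminium lid (its black bar is there to take it by) until the red pointer on the lid lines up with the orange mark on the quadrant, without swinging it well past the mark, and finish while still holding it there with the gripper so that she can reach in: do not let go and do not wedge the lid. Leave the orange mark where it is set, and do not knock the glue jar, the thread spool or the lacquered fan handle.

Things in the scene. Friction and masses are not known exactly. Their poses are not given: they have to be found in the camera images.
- stick_a: One of two equal straight bamboo sticks, round, 14 mm in diameter, 150 mm long, about 20 g, foot edge slightly chamfered. Origin at the centre of its foot (lower end), z along the stick towards its top. Starts upright in a hole of the drying block, its foot 15 mm above the bench and its top 165 mm above the bench.
- stick_b: The other bamboo stick, the same in every way (14 mm diameter, 150 mm long, origin at the centre of the foot, z towards the top), in the other hole of the drying block.
- block: Dark brown wooden drying block, fixed, 60 (x) x 130 (y) x 60 mm high, origin under its centre. Two round vertical holes 16 mm wide and 45 mm deep at y = -35 and +35 mm from the centre, where the sticks stand at first. It may stand nearer to the robot or farther than the blue holder.
- holder: Blue plastic stick holder, fixed, 60 (x) x 130 (y) x 80 mm high, origin under its centre. Two round vertical holes 18 mm wide and 60 mm deep at y = -35 and +35 mm from the centre; a stick that is fully home has its foot 20 mm above the bench and its top 170 mm above the bench.
- holder_hole0 (a point): Centre of the mouth of the holder's hole at y = -35 mm, on its top face, 80 mm above the bench.
- holder_hole1 (a point): Centre of the mouth of the holder's hole at y = +35 mm, on its top face, 80 mm above the bench.
- rib_box: Green metal rib box, fixed, 180 (x) x 200 (y) x 90 mm high, origin under its centre, x pointing from its front (bar side) to its hinge side, the far side from the robot. A steel wire quadrant (6 mm wire) stands along its right (-y) side, 130 mm from the centre line, up to 210 mm above the bench; the orange mark rides on it.
- lid: Aluminium lid, 185 x 200 x 6 mm, 250 g; origin on the hinge line at mid-width, 90 mm above the bench at the top of the far wall; x from bar to hinge, y along the hinge, z out of its upper face. Shut it lies level; it opens about +y (bar rises and comes back over the hinge) to 1.2 rad. A spring shuts it: 0.36 N m shut, +0.6 N m per rad, plus its weight; about 6 N at the bar. Released, it snaps shut.
- lid_bar (a point): Middle of the black round bar on the lid: 10 mm thick, parallel to the hinge, free length about 80 mm between its two posts, its centre 40 mm above the lid's upper face, 155 mm from the hinge line in the lid's x; 136 mm above the bench when the lid is shut. Being round it can turn between the fingers as the lid swings.
- lid_hinge (a point): Point on the hinge line, in the middle of the box's width, 90 mm above the bench (fixed to the box, same axes as the box).
- lid_pointer (a point): Outer tip of the red pointer (10 mm wide strip) at the lid's right (-y) edge, 140 mm from the hinge line; it swings with the lid.
- mark_pointer (a point): Inner tip of the orange mark (22 mm rider on the quadrant with an 8 mm tooth towards the lid), 140 mm from the hinge line. The lid stands at the marked angle when the red pointer's tip meets this point.
- mark (a joint): Angle at which the orange mark is set on its quadrant, rad: the lid's opening angle from shut (0) at which its pointer meets the mark. Set between 0.4 and 0.8; a stiff friction slide, it stays where it is unless pushed.
- glue_jar: Bystander: amber glue jar with a white cap, 56 mm in diameter, 75 mm high, standing; origin under its centre.
- spool: Bystander: red thread spool, 40 mm in diameter, 42 mm high, standing; origin under its centre.
- fan_handle: Bystander: dark lacquered heart-shaped fan handle lying flat, about 130 x 76 x 12 mm; origin under its centre.
Things that resemble listed ones, but are neither listed nor needed, are in the scene too. Leave any purple look-alike of the holder alone.

How it is judged (in metres and radians):
On the way, in this order (a step that is already met when the one before it is completed fails the run):
1. both sticks stand fully home in the two holes of the blue holder, let go, the lid still shut (((horizontal distance between stick_a and holder_hole0 below 0.008 m and height (world z) of stick_a below 0.027 m and angle between stick_a's own z axis and vertical below 0.12 rad) or (horizontal distance between stick_a and holder_hole1 below 0.008 m and height (world z) of stick_a below 0.027 m and angle between stick_a's own z axis and vertical below 0.12 rad)) and ((horizontal distance between stick_b and holder_hole0 below 0.008 m and height (world z) of stick_b below 0.027 m and angle between stick_b's own z axis and vertical below 0.12 rad) or (horizontal distance between stick_b and holder_hole1 below 0.008 m and height (world z) of stick_b below 0.027 m and angle between stick_b's own z axis and vertical below 0.12 rad)) and contact force between the fingers and stick_a below 0.2 N and contact force between the fingers and stick_b below 0.2 N and horizontal distance between lid_bar and lid_hinge above 0.15 m), for 0.3 s.
2. the gripper holds the lid with its pointer at the orange mark (distance between lid_pointer and mark_pointer below 0.01 m and contact force between the fingers and lid above 1 N and contact force between lid and stick_a below 0.2 N and contact force between lid and stick_b below 0.2 N and contact force between lid and glue_jar below 0.2 N and contact force between lid and spool below 0.2 N and contact force between lid and fan_handle below 0.2 N), for 0.5 s.
At the end, for the whole second after the job is handed in: Fingers hold the lid still (over 1 N, under 0.1 rad/s), nothing loose touching it, red pointer tip within 10 mm (4 degrees) of the orange mark tip; both sticks in the blue holder: foot within 8 mm of a hole centre and under 27 mm above the bench, within 0.12 rad of upright, let go (all of step 2 and ((horizontal distance between stick_a and holder_hole0 below 0.008 m and height (world z) of stick_a below 0.027 m and angle between stick_a's own z axis and vertical below 0.12 rad) or (horizontal distance between stick_a and holder_hole1 below 0.008 m and height (world z) of stick_a below 0.027 m and angle between stick_a's own z axis and vertical below 0.12 rad)) and ((horizontal distance between stick_b and holder_hole0 below 0.008 m and height (world z) of stick_b below 0.027 m and angle between stick_b's own z axis and vertical below 0.12 rad) or (horizontal distance between stick_b and holder_hole1 below 0.008 m and height (world z) of stick_b below 0.027 m and angle between stick_b's own z axis and vertical below 0.12 rad)) and contact force between the fingers and stick_a below 0.2 N and contact force between the fingers and stick_b below 0.2 N and angular speed of lid below 0.1 rad/s); the arm keeps its last pose, push and grip.
It fails at once if the glue jar, spool or fan handle is knocked: moved over 25 mm or tipped (distance of any of glue_jar, spool, fan_handle from where it was at the start of the episode above 0.025 m or angle between any of glue_jar, spool, fan_handle's own z axis and vertical above 0.4 rad).
It fails at once if the lid is swung well past the mark (pointer over 40 mm beyond it) (z of lid_pointer in the frame of mark_pointer above 0.04 m).
It fails at once if the orange mark is pushed along its quadrant by over 8 mm (distance of mark_pointer from where it was at the start of the episode above 0.008 m).
It fails at once if the lid is opened before both sticks are home (bar raised by over 25 mm while a stick is still out of the holder) (height (world z) of lid_bar above 0.161 m and not (((horizontal distance between stick_a and holder_hole0 below 0.008 m and height (world z) of stick_a below 0.027 m and angle between stick_a's own z axis and vertical below 0.12 rad) or (horizontal distance between stick_a and holder_hole1 below 0.008 m and height (world z) of stick_a below 0.027 m and angle between stick_a's own z axis and vertical below 0.12 rad)) and ((horizontal distance between stick_b and holder_hole0 below 0.008 m and height (world z) of stick_b below 0.027 m and angle between stick_b's own z axis and vertical below 0.12 rad) or (horizontal distance between stick_b and holder_hole1 below 0.008 m and height (world z) of stick_b below 0.027 m and angle between stick_b's own z axis and vertical below 0.12 rad)))).
It also fails if it takes over 67 s, if anything falls off the work surface, if the arm or the gripper's body presses on something with over 40 N, if the wrist force passes 120 N, or if a joint passes its speed limit or range.

## Robot

A 6-joint arm with a two-finger parallel gripper is mounted at the origin on the work surface. World frame = base frame: x ahead of the robot, y to its left, z up, the work surface at z = 0. Lengths are in m, angles in degrees, forces in N, time in s.
With the tool pointing down it reaches from about 0.3 to 0.875 m from the base axis. Payload 4.2 kg.
Tool frame: the origin (TCP) lies at the very end of the fingers, on their centre line; the grasp point (between the pads) lies 19 mm behind it (arm.pinch_z is the distance from the TCP to the grasp point, in m); z points along the fingers, x is the direction in which the jaws open and shut, and the axes are right-handed (so a half turn about z gives the same grasp; the last joint's range is limited). The gripper opens to 85 mm and grips with 20 to 120 N. Pads are 22 mm wide; open, the fingers measure 114 mm over their backs; the gripper's body (76 mm by 85 mm) begins 54 mm behind the grasp point. The pads swing forward as they close: fully open they stand 13 mm farther back than shut.
Start: joints at [-71.62, 18.312, 89.639, -0, 72.044, -1.146], TCP at [0.192, -0.542, 0.231] pointing down, gripper open.
Joint ranges: [-177.97, 177.97], [-48.28, 115.42], [12.27, 149.76], [-77.06, 257.06], [2.81, 150.46], [-146.56, 146.56]. Speed limits (degrees/s): [147.25, 147.25, 180, 180, 180, 180].

## Interface

Orientations are given as [roll, pitch, yaw] about the fixed x, y, z axes, in that order (R = Rz(yaw) Ry(pitch) Rx(roll)).
In Python, from workcell import monitor, vision, order, arm gives the robot as it stands.
- The arm moves only by the shell command python3 -m crank 'ROWS' [OPENING] [FORCE]. ROWS is JSON, a list of rows, each a list of 2 entries, a list of its own where there are three numbers: the shift along the tool's x, y, z in mm, then the turn, a rotation vector about the tool's x, y, z in rad. In form: [[[x, y, z], [rx, ry, rz]], ...]. A call has 1 to 5 rows; each row is the pose to reach, as a shift and turn from the pose commanded when the call began, along the tool's axes at that moment; what a row does not reach only later rows make up. A row lasts 1/8 s, in which the tool goes at most 62.5 mm and 10.7 degrees, less where a joint would pass 70% of its speed; a pose out of reach is approached as far as the arm can. A call with a gripper value outside its range is refused whole. OPENING is the finger opening in mm, from 0 to 85.4, set as the call begins (- or left out, the last holds). The fingers move at their own pace and stop on an object; FORCE is the grip in N (left out, the last holds). Time passes only in rows, so rows that repeat a pose let the fingers close. It gives the time, the measured TCP pose, the force and the opening at its end, in the units of the state.
- monitor.sense(): the state, without advancing time (a new reading comes with each control period).
- vision.grab_frame(name): name is "scene" or "top"; returns the picture (384x512x3 uint8, red, green, blue); there is no depth.
- vision.camera_info(name): a dict with "vertical_fov" (degrees; the focal length in pixels is half the picture's height over the tangent of half this angle, whatever the lens; pixels are square), "cx", "cy" (the principal point, pixels), "origin" and "rotation" of the camera in the world. Camera axes: x right, y down, z forward; pixel columns grow to the right and rows downward; lengths in m; the calibration is good to about 2 mm. A picture is of the moment at which its call begins. camera_info takes no time and is no camera call.
- order.close_job(): hands the job in, once; it reports no verdict.
Trained networks look in the newest picture that a camera, given by its name, has taken for a name from the list of things; names that differ only in an ending like _2 or _b are one class to them, and where a whole thing is asked for, a point or a joint stands for the part that bears it (a point fixed in the world has none). Each returns a list of dicts, best first, with "conf" (0 to 1); they miss things now and then, are a little off and sometimes report something else, mostly with a low value. They report only what shows in the picture. A call takes as long as a camera call. They do not tell look-alikes from the thing itself.
- vision.boxes_of(camera, label): "centre" ([row, column] in pixels, amid what is visible of it).
- vision.trace(camera, label): "region" (384x512 bool, what is visible of it) and "centre" ([row, column] in pixels, amid what is visible of it).
- vision.tip_of(camera, label): "centre" ([row, column] in pixels: a listed point, or the origin of a listed thing).
The state is a dict: "time": time; "joints": joint angles; "qvel": joint speeds; "joint_efforts": joint torques, N m; "eef_pos": TCP position; "ee_rot": TCP orientation; "wrist_force": force on the tool from outside, world axes, zero at the start; "moment": the same for the moment, N m; "finger_gap": finger opening in m.
Only numpy, scipy, OpenCV 4.12 (cv2) and the standard library are available. Lean on these libraries where they do the work, as an engineer would, in place of code of your own. Each camera call takes 0.05 s, during which the arm holds its last target. There are 200 camera calls.

## Working session

There is one attempt and no reset: what is moved stays moved. The work goes in short steps, Python scripts to look and compute and a shell command to move; the robot and the scene stay as the last step left them, time stands still between calls to the robot, and variables do not carry over. Pictures are saved under pics/ and viewed, about 8 in all and at most 12, crops included, and the job is handed in when it is done.

```bash
mkdir -p pics; cat > h.py <<'E'
import numpy as np, cv2, json
from workcell import monitor, vision, order, arm
def ray(cam,px):
    c=vision.camera_info(cam); f=192/np.tan(np.radians(c["vertical_fov"])/2)
    d=np.array([(px[1]-c["cx"])/f,(px[0]-c["cy"])/f,1.]); R=np.array(c["rotation"])
    return np.array(c["origin"]),R@d
def atz(cam,px,z):
    o,d=ray(cam,px); return o+d*(z-o[2])/d[2]
def proj(cam,p):
    c=vision.camera_info(cam); f=192/np.tan(np.radians(c["vertical_fov"])/2)
    q=np.array(c["rotation"]).T@(np.array(p)-np.array(c["origin"]))
    return [c["cy"]+f*q[1]/q[2], c["cx"]+f*q[0]/q[2]]
def tri(p1,p2):
    (o1,d1),(o2,d2)=ray("scene",p1),ray("top",p2)
    s=np.linalg.lstsq(np.c_[d1,-d2],o2-o1,rcond=None)[0]
    a,b=o1+s[0]*d1,o2+s[1]*d2
    return (a+b)/2,np.linalg.norm(a-b)
E
python3 - <<'E'
from h import *
np.set_printoptions(precision=4,suppress=True)
for c in ("scene","top"):
    i=vision.camera_info(c); print(c,i)
    im=vision.grab_frame(c); cv2.imwrite(f"pics/{c}0.png",cv2.resize(im[:,:,::-1],(800,600),interpolation=cv2.INTER_CUBIC))
    for n in ["stick_a","holder","holder_hole0","holder_hole1","block","lid_bar","lid_hinge","lid_pointer","mark_pointer","glue_jar","spool","fan_handle","rib_box"]:
        print(n,[(np.round(d["centre"],1).tolist(),round(d["conf"],2)) for d in vision.tip_of(c,n)][:4])
print(arm.pinch_z, monitor.sense()["ee_rot"])
E
```

```text
scene {'vertical_fov': 50.82044994698439, 'cx': 266.85396250234527, 'cy': 191.36698878725048, 'origin': array([1.1771, 0.3184, 0.9995]), 'rotation': array([-138.7857,   -0.4642,  109.5421])}
stick_a [([279.1, 321.1], 0.65), ([190.0, 240.7], 0.56), ([267.4, 296.5], 0.54)]
holder [([228.4, 411.3], 0.91), ([179.5, 364.5], 0.86), ([139.4, 191.5], 0.61)]
holder_hole0 [([200.1, 272.0], 0.97), ([213.2, 431.0], 0.91), ([204.8, 295.1], 0.75), ([161.0, 377.6], 0.75)]
holder_hole1 [([200.1, 272.0], 0.97), ([213.2, 431.0], 0.91), ([204.8, 295.1], 0.75), ([161.0, 377.6], 0.75)]
block [([230.4, 347.2], 0.68), ([280.6, 307.4], 0.65), ([201.7, 269.1], 0.42)]
lid_bar [([180.3, 184.8], 0.69)]
lid_hinge [([226.0, 156.5], 0.9)]
lid_pointer [([177.2, 155.3], 0.63), ([204.6, 294.5], 0.3)]
mark_pointer []
glue_jar [([277.3, 237.3], 0.85), ([162.7, 143.4], 0.6)]
spool [([189.4, 241.3], 0.73)]
fan_handle [([231.4, 345.6], 0.56)]
rib_box [([221.6, 181.6], 0.97)]
top {'vertical_fov': 42.931354972310956, 'cx': 255.81561758212297, 'cy': 176.7820599692932, 'origin': array([0.2522, 0.069 , 1.6983]), 'rotation': ar
[... 158 characters left out ...]
.0, 250.8], 0.68), ([256.3, 190.8], 0.67), ([247.0, 378.6], 0.56)]
holder_hole0 [([205.3, 145.6], 0.98), ([255.3, 175.6], 0.95), ([179.6, 258.5], 0.91), ([254.3, 197.1], 0.86)]
holder_hole1 [([205.3, 145.6], 0.98), ([255.3, 175.6], 0.95), ([179.6, 258.5], 0.91), ([254.3, 197.1], 0.86)]
block [([132.5, 212.3], 0.63)]
lid_bar [([157.2, 332.7], 0.69)]
lid_hinge [([113.5, 338.6], 0.92)]
lid_pointer [([160.2, 364.5], 0.89), ([159.2, 334.1], 0.18)]
mark_pointer [([139.7, 373.2], 0.55), ([145.8, 332.6], 0.25)]
glue_jar [([118.2, 262.8], 0.5)]
spool [([201.5, 302.1], 0.44)]
fan_handle [([186.3, 192.6], 0.8)]
rib_box [([144.4, 332.3], 0.61), ([134.0, 212.5], 0.57)]
0.0187 [179.9999  -0.0008 -70.4749]
```

```bash
sed -i 's/^import numpy.*/&\nfrom scipy.spatial.transform import Rotation as Ro/; s/np.array(c\["rotation"\])/Ro.from_euler("xyz",c["rotation"],degrees=True).as_matrix()/' h.py; cat h.py | head -12
```

```text
import numpy as np, cv2, json
from scipy.spatial.transform import Rotation as Ro
from workcell import monitor, vision, order, arm
def ray(cam,px):
    c=vision.camera_info(cam); f=192/np.tan(np.radians(c["vertical_fov"])/2)
    d=np.array([(px[1]-c["cx"])/f,(px[0]-c["cy"])/f,1.]); R=Ro.from_euler("xyz",c["rotation"],degrees=True).as_matrix()
    return np.array(c["origin"]),R@d
def atz(cam,px,z):
    o,d=ray(cam,px); return o+d*(z-o[2])/d[2]
def proj(cam,p):
    c=vision.camera_info(cam); f=192/np.tan(np.radians(c["vertical_fov"])/2)
    q=Ro.from_euler("xyz",c["rotation"],degrees=True).as_matrix().T@(np.array(p)-np.array(c["origin"]))
```

View pics/scene0.png

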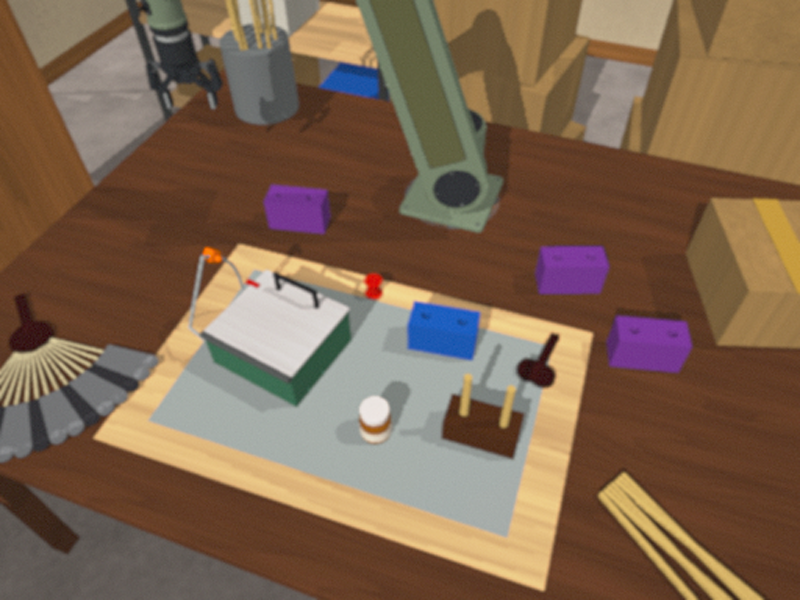

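View pics/top0.png

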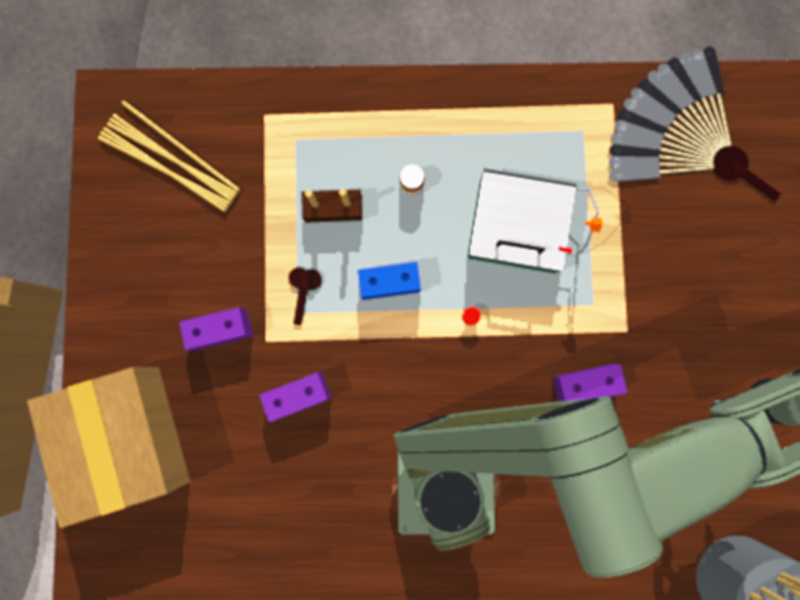

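Scene picture: blue holder at (445,330) in the 800x600 view, with holes at (425,317) and (462,322). Brown block is at (483,425) with stick tops near (467,378) and (511,388). The lid bar is at (298,285) and the orange mark at (211,255).

Look-alikes for the holder are the three purple blocks, top view (215,328), (294,396), (590,382). The blue one is at top (389,280). Look-alikes for the sticks are the bundles lying outside the mat.

```bash
python3 - <<'E'
from h import *
np.set_printoptions(precision=4,suppress=True)
ims={}
for c,(r0,r1,c0,c1),k in (("scene",(165,305,100,360),3),("top",(90,220,180,400),3)):
    im=vision.grab_frame(c); ims[c]=im
    hsv=cv2.cvtColor(im,cv2.COLOR_RGB2HSV); H,S,V=cv2.split(hsv)
    for n,m in (("orange",(H>5)&(H<16)&(S>200)&(V>180)),("blue",(H>100)&(H<122)&(S>140)),("red",((H<4)|(H>176))&(S>180)&(V>120))):
        nn,l,st,ce=cv2.connectedComponentsWithStats(m.astype(np.uint8))
        print(c,n,[(st[i,4],ce[i][::-1].round(1).tolist()) for i in range(1,nn) if st[i,4]>4])
    for d in vision.trace(c,"stick_a"):
        ys,xs=np.nonzero(d["region"]); print("stick",round(d["conf"],2),len(ys),"top row",ys.min(),xs[ys<=ys.min()+1].mean(),"bot",ys.max(),xs[ys>=ys.max()-1].mean())
    a=cv2.resize(im[r0:r1,c0:c1,::-1],None,fx=k,fy=k,interpolation=cv2.INTER_CUBIC)
    cv2.imwrite(f"pics/{c}1.png",a)
for s,t in (((203,272),(179.8,238.7)),((206,296),(176.6,259.2)),((180.3,184.8),(157.2,332.7)),((226,156.5),(113.5,338.6)),((242,299),(122,220)),((248,327),(123,196.5))):
    print(s,atz("scene",s,.08),atz("top",t,.08),tri(s,t))
E
cd pics; python3 -c "
import cv2,numpy as np
a=cv2.imread('scene1.png');b=cv2.imread('top1.png');print(a.shape,b.shape)"
```

```text
scene orange [(np.int32(66), [162.9, 135.6])]
scene blue [(np.int32(543), [51.3, 225.9]), (np.int32(1272), [211.2, 283.2])]
scene red [(np.int32(110), [182.5, 238.7]), (np.int32(7), [180.7, 160.4])]
stick 0.69 168 top row 239 299.0 bot 266 296.0
top orange [(np.int32(40), [144.2, 380.3])]
top blue [(np.int32(728), [179.2, 248.8])]
top red [(np.int32(13), [159.5, 362.0]), (np.int32(83), [201.6, 301.3])]
stick 0.5 71 top row 120 219.0 bot 131 221.22222222222223
(203, 272) [0.4534 0.0855 0.08  ] [0.4365 0.1515 0.08  ] (array([0.4467, 0.119 , 0.0856]), np.float64(0.06790291276222753))
(206, 296) [0.4402 0.1555 0.08  ] [0.4466 0.083  0.08  ] (array([0.4404, 0.1185, 0.0718]), np.float64(0.07230711097949129))
(180.3, 184.8) [ 0.4593 -0.1977  0.08  ] [ 0.5096 -0.1635  0.08  ] (array([ 0.5027, -0.1602,  0.1373]), np.float64(0.010647016604912388))
(226, 156.5) [ 0.643  -0.1918  0.08  ] [ 0.6589 -0.1873  0.08  ] (array([ 0.6537, -0.1833,  0.0979]), np.float64(0.0026897162325332127))
(242, 299) [0.5587 0.1998 0.08  ] [0.6342 0.2142 0.08  ] (array([0.6144, 0.2086, 0.1621]), np.float64(0.003698580646229513))
(248, 327) [0.5516 0.2764 0.08  ] [0.6317 0.2939 0.08  ] (array([0.6112, 0.2811, 0.1678]), np.float64(0.0013163135313952001))
(420, 780, 3) (390, 660, 3)
```

View pics/scene1.png

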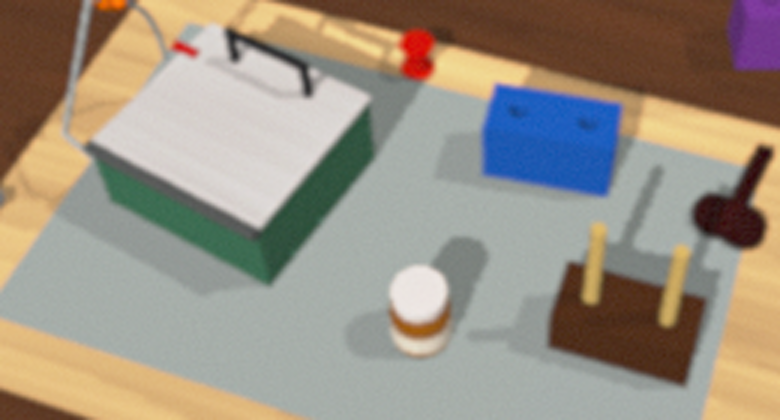

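View pics/top1.png

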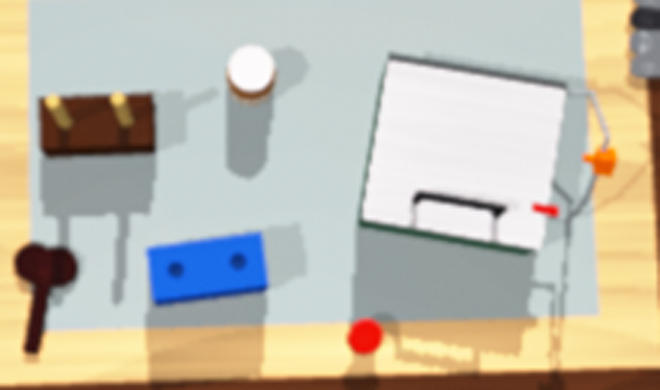

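```bash
cat > fit.py <<'E'
from h import *
from scipy.optimize import minimize
np.set_printoptions(precision=4,suppress=True)
def sil(cam,p,size,z0=0):
    x,y,a=p; L,W,h=size; ca,sa=np.cos(a),np.sin(a)
    P=[proj(cam,[x+ca*i*L/2-sa*j*W/2,y+sa*i*L/2+ca*j*W/2,z]) for i in(-1,1) for j in(-1,1) for z in(z0,h)]
    q=np.array(P)[:,::-1]; K=8
    m=np.zeros((384*4,512*4),np.uint8)
    hull=cv2.convexHull(((q+.5)*4-.5).astype(np.float32))
    cv2.fillConvexPoly(m,np.round(hull*16).astype(np.int32),255,shift=4)
    return cv2.resize(m,(512,384),interpolation=cv2.INTER_AREA)/255.
def go(cams,masks,p0,size,z0=0):
    f=lambda p:sum(np.abs(cv2.GaussianBlur(sil(c,p,size,z0),(0,0),1)-cv2.GaussianBlur(masks[c],(0,0),1)).sum() for c in cams)
    r=minimize(f,p0,method="Nelder-Mead",options=dict(initial_simplex=np.array(p0)+np.array([[0,0,0],[.01,0,0],[0,.01,0],[0,0,.1]]),xatol=1e-5,fatol=.05,maxiter=200))
    return r.x,r.fun
E
python3 - <<'E'
from fit import *
B={};W={};L={}
for c in ("scene","top"):
    im=vision.grab_frame(c); H,S,V=cv2.split(cv2.cvtColor(im,cv2.COLOR_RGB2HSV))
    def clean(m,box):
        z=np.zeros_like(m); z[box[0]:box[1],box[2]:box[3]]=1; m=(m&z).astype(np.uint8)
        n,l,st,_=cv2.connectedComponentsWithStats(m); m=(l==1+st[1:,4].argmax()).astype(np.uint8)
        h=cv2.convexHull(cv2.findContours(m,0,2)[0][0]); o=np.zeros_like(m); cv2.fillConvexPoly(o,h,1); return o.astype(float)
    B[c]=clean((H>100)&(H<122)&(S>120),(165,240,230,320) if c=="scene" else (160,210,220,280))
    # block: dark, reddish; stick bits removed by V
    W[c]=clean((V<110)&((H<15)|(H>170))&(S>90),(240,310,275,345) if c=="scene" else (115,150,185,240))
    L[c]=clean((V>165)&(S<40),(165,260,110,240) if c=="scene" else (100,180,290,380))
    print(c,B[c].sum(),W[c].sum(),L[c].sum())
print("m"); 
for nm,M,p0,sz,z0 in (("holder",B,[.443,.119,.16],(.06,.13,.08),0),("block",W,[.613,.245,.03],(.06,.13,.06),0),("lid",L,[.56,-.17,-.15],(.185,.2,.096),.095)):
    for cs in (["scene"],["top"],["scene","top"]): print(nm,cs,go(cs,M,p0,sz,z0))
p,g=tri((162.9,135.6),(144.2,380.3)); print("mark",p,g)
for z in (.165,): print([atz("top",t,z) for t in ((122,220),(123,196.5))])
for n,s in (("jar",[.72,0]),):
  pass
print("jar cap",tri((262,239.5),(113.5,263.5)),"spool",tri((178.5,239),(201.6,301.3)),"handle",atz("top",(179,195),.012),"handle tip",atz("top",(207,190.5),.012))
E
```

```text
scene 1360.0 1385.0 3540.0
top 790.0 693.0 7093.0
m
holder ['scene'] (array([0.4409, 0.119 , 0.1502]), np.float64(67.14957624807596))
holder ['top'] (array([0.4418, 0.1187, 0.1281]), np.float64(26.805378406175315))Traceback (most recent call last):
  File "<stdin>", line 16, in <module>
  File "fit.py", line 14, in go
    r=minimize(f,p0,method="Nelder-Mead",options=dict(initial_simplex=np.array(p0)+np.array([[0,0,0],[.01,0,0],[0,.01,0],[0,0,.1]]),xatol=1e-5,fatol=.05,maxiter=200))
    res = _minimize_neldermead(fun, x0, args, callback, bounds=bounds,
                               **options)
    fsim[j] = func(sim[j])
              ~~~~^^^^^^^^
    fx = function(np.copy(x), *(wrapper_args + args))
  File "fit.py", line 13, in <lambda>
    f=lambda p:sum(np.abs(cv2.GaussianBlur(sil(c,p,size,z0),(0,0),1)-cv2.GaussianBlur(masks[c],(0,0),1)).sum() for c in cams)
               ~~~^^^^^^^^^^^^^^^^^^^^^^^^^^^^^^^^^^^^^^^^^^^^^^^^^^^^^^^^^^^^^^^^^^^^^^^^^^^^^^^^^^^^^^^^^^^^^^^^^^^^^^^^^^^
  File "fit.py", line 13, in <genexpr>
    f=lambda p:sum(np.abs(cv2.GaussianBlur(sil(c,p,size,z0),(0,0),1)-cv2.GaussianBlur(masks[c],(0,0),1)).sum() for c in cams)
                                           ~~~^^^^^^^^^^^^^
  File "fit.py", line 6, in sil
    P=[proj(cam,[x+ca*i*L/2-sa*j*W/2,y+sa*i*L/2+ca*j*W/2,z]) for i in(-1,1) for j in(-1,1) for z in(z0,h)]
       ~~~~^^^^^^^^^^^^^^^^^^^^^^^^^^^^^^^^^^^^^^^^^^^^^^^^^
  File "h.py", line 11, in proj
    c=vision.camera_info(cam); f=192/np.tan(np.radians(c["vertical_fov"])/2)
ValueError: time passes only in moves, steps and waits
```

```bash
sed -i 's/vision.camera_info(cam)/CI(cam)/; s/^from workcell.*/&\nimport functools\n@functools.lru_cache\ndef CI(c): return vision.camera_info(c)/' h.py
cat > s.py <<'E'
from fit import *
B={};W={};L={}
for c in ("scene","top"):
    im=vision.grab_frame(c); H,S,V=cv2.split(cv2.cvtColor(im,cv2.COLOR_RGB2HSV))
    def clean(m,box):
        z=np.zeros_like(m); z[box[0]:box[1],box[2]:box[3]]=1; m=(m&z).astype(np.uint8)
        n,l,st,_=cv2.connectedComponentsWithStats(m); m=(l==1+st[1:,4].argmax()).astype(np.uint8)
        h=cv2.convexHull(max(cv2.findContours(m,0,2)[0],key=cv2.contourArea)); o=np.zeros_like(m); cv2.fillConvexPoly(o,h,1); return o.astype(float)
    B[c]=clean((H>100)&(H<122)&(S>120),(165,240,230,320) if c=="scene" else (160,210,220,280))
    W[c]=clean((V<110)&((H<15)|(H>170))&(S>90),(240,310,275,345) if c=="scene" else (115,150,185,240))
    L[c]=clean((V>(165 if c=="scene" else 215))&(S<45),(165,260,110,240) if c=="scene" else (100,180,290,380))
    print(c,B[c].sum(),W[c].sum(),L[c].sum())
for nm,M,p0,sz,z0 in (("holder",B,[.443,.119,.14],(.06,.13,.08),0),("block",W,[.613,.245,.03],(.06,.13,.06),0),("lid",L,[.56,-.17,-.15],(.185,.2,.096),.095)):
    for cs in (["scene"],["top"],["scene","top"]): print(nm,cs,*go(cs,M,p0,sz,z0))
p,g=tri((162.9,135.6),(144.2,380.3)); print("mark",p,g)
print("jar cap",tri((262,239.5),(113.5,263.5)),"spool",tri((178.5,239),(201.6,301.3)),"handle",atz("top",(179,195),.012),"handle tip",atz("top",(207,190.5),.012))
E
python3 s.py
```

```text
scene 1362.0 1387.0 3541.0
top 790.0 693.0 3307.0
holder ['scene'] [0.4411 0.1189 0.1627] 65.40481692854755
holder ['top'] [0.4418 0.1186 0.1293] 26.937776852040827
holder ['scene', 'top'] [0.4417 0.1187 0.1397] 96.9460134915844
block ['scene'] [0.6095 0.245  0.0141] 137.997786419263
block ['top'] [0.6123 0.2471 0.0624] 117.36470601562137
block ['scene', 'top'] [0.6104 0.2449 0.0352] 258.0818898768309
lid ['scene'] [ 0.5607 -0.1666 -0.1688] 191.92143601202986
lid ['top'] [ 0.5626 -0.1682 -0.1848] 107.4460871556289
lid ['scene', 'top'] [ 0.5614 -0.168  -0.169 ] 306.3319457414543
mark [ 0.5319 -0.2975  0.1893] 0.0005320370800764136
jar cap (array([0.665, 0.067, 0.067]), np.float64(0.0009439023924469971)) spool (array([ 0.3641, -0.0581,  0.0435]), np.float64(0.0010914582635836465)) handle [0.4485 0.3073 0.012 ] handle tip [0.3511 0.3222 0.012 ]
```

Holder centre is about (0.4415, 0.1187) with yaw 0.14, and its holes are at (0.446, 0.084) and (0.437, 0.153). The sticks are at about (0.612, 0.211) and (0.610, 0.281). The bar is at about (0.500, -0.158) with yaw -0.17. Sizes, heights and the two cameras agree. I checked the close crops: the blue holder, the brown block and two upright sticks are unambiguous.

```bash
cat > to.py <<'E'
import sys
from h import *
x,y,z,yaw=map(float,sys.argv[1:5]); pit=float(sys.argv[5]) if len(sys.argv)>5 else 0
s=monitor.sense(); R=Ro.from_euler("xyz",s["ee_rot"],degrees=True)
T=Ro.from_euler("z",yaw,degrees=True)*Ro.from_euler("y",pit,degrees=True)*Ro.from_euler("x",180,degrees=True)
print("t",s["time"],"pos",np.round(s["eef_pos"],4),"shift",np.round(R.inv().apply(np.array([x,y,z])-s["eef_pos"])*1000,1),"turn",np.round((R.inv()*T).as_rotvec(),4),"f",np.round(s["wrist_force"],1),"j6",np.round(s["joints"][5],0))
E
python3 to.py .612 .211 .25 2
```

```text
t 1.8 pos [ 0.1922 -0.542   0.2313] shift [-569.3 -647.3  -18.7] turn [ 1.0000e-04 -1.0000e-04 -1.2649e+00] f [ 0.  -0.1  0.2] j6 -1.0
```

```bash
python3 -m crank '[[[-50,-60,-40],[0,0,-0.18]],[[-569,-647,-40],[0,0,-0.6]],[[-569,-647,-40],[0,0,-1.265]],[[-569,-647,-40],[0,0,-1.265]],[[-569,-647,-40],[0,0,-1.265]]]' 60 40; python3 to.py .612 .211 .25 2
```

```text
time: 2.42
eef_pos: [0.3426, -0.2738, 0.2637]
ee_rot: [180.0, -0.1, -16.9]
wrist_force: [1.2, -0.3, 0.2]
finger_gap: 0.0599
t 2.425 pos [ 0.3426 -0.2738  0.2637] shift [ 117.1 -542.1   13.7] turn [ 0.0005 -0.0011 -0.3293] f [ 1.2 -0.3  0.2] j6 -23.0
```

```bash
python3 -m crank '[[[117,-542,0],[0,0,-0.329]],[[117,-542,0],[0,0,-0.329]],[[117,-542,0],[0,0,-0.329]],[[117,-542,0],[0,0,-0.329]],[[117,-542,0],[0,0,-0.329]]]'; python3 to.py .612 .211 .23 2
```

```text
time: 3.05
eef_pos: [0.496, -0.0012, 0.2637]
ee_rot: [180.0, -0.1, 1.7]
wrist_force: [1.1, -0.8, -0.2]
finger_gap: 0.0598
t 3.05 pos [ 0.496  -0.0012  0.2637] shift [ 122.2 -208.8   33.7] turn [ 0.0005 -0.0011 -0.0056] f [ 1.1 -0.8 -0.2] j6 -3.0
```

```bash
python3 - <<'E'
from h import *
np.set_printoptions(precision=4,suppress=True)
print(np.round([d["centre"] for d in vision.tip_of("top","stick_a")],1) if vision.grab_frame("top") is not None else 0)
E
```

```text
[[179.8 257.3]
 [134.2 224. ]
 [130.7 201.2]]
```

```bash
python3 -m crank '[[[122,-209,20],[0,0,0]],[[122,-209,20],[0,0,0]],[[122,-209,20],[0,0,0]],[[122,-209,20],[0,0,0]],[[122,-209,20],[0,0,0]]]'; python3 to.py .612 .211 .111 2
python3 - <<'E'
from h import *
a=vision.grab_frame("scene")[175:305,210:390,::-1]; b=vision.grab_frame("top")[80:210,150:330,::-1]
cv2.imwrite("pics/c2.png",cv2.resize(np.hstack([a,b]),None,fx=2.2,fy=2.2,interpolation=cv2.INTER_CUBIC))
for z in (.165,):
  for p in ([.612,.211,z],[.61,.281,z]): print(proj("scene",p),proj("top",p))
E
```

```text
time: 3.78
eef_pos: [0.6119, 0.2115, 0.2416]
ee_rot: [180.0, 0.1, 1.8]
wrist_force: [-0.0, -1.8, -0.6]
finger_gap: 0.0602
t 3.775 pos [0.6119 0.2115 0.2416] shift [  0.3   0.5 130.6] turn [ 0.0002  0.0016 -0.0027] f [-0.  -1.8 -0.6] j6 16.0
[np.float64(240.8012206813688), np.float64(299.5292557160078)] [np.float64(122.66927088721273), np.float64(218.61735484807258)]
[np.float64(248.25416906110394), np.float64(327.2159686189629)] [np.float64(123.5276872734577), np.float64(196.8483133826249)]
```

View pics/c2.png

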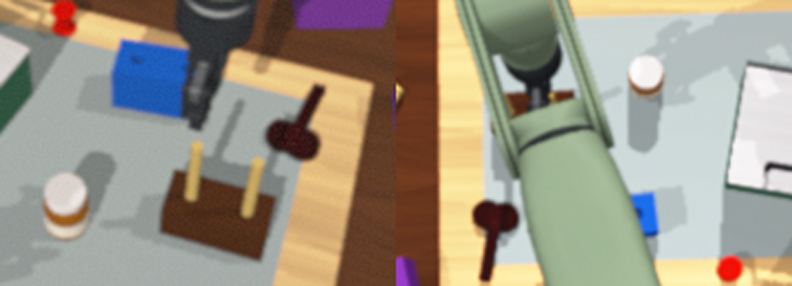

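The scene half shows the fingertips at crop (198,125), straight above stick 1 at (196,145). The arm hides the top view. I am descending.

```bash
python3 -m crank '[[[0,0,50],[0,0,0]],[[0,0,95],[0,0,0]],[[0,0,130],[0,0,0]],[[0,0,130],[0,0,0]]]' && python3 -m crank '[[[0,0,0],[0,0,0]],[[0,0,0],[0,0,0]],[[0,0,0],[0,0,0]],[[0,0,0],[0,0,0]]]' 0 30; python3 to.py .612 .211 .210 2
```

```text
time: 4.38
eef_pos: [0.6089, 0.2068, 0.1114]
ee_rot: [179.9, 0.3, 1.6]
wrist_force: [0.2, 0.1, -0.5]
finger_gap: 0.0597
time: 4.88
eef_pos: [0.6118, 0.2095, 0.1154]
ee_rot: [-180.0, -0.2, 1.7]
wrist_force: [-1.5, 0.0, 6.5]
finger_gap: 0.013
t 4.875 pos [0.6118 0.2095 0.1154] shift [  0.5  -1.6 -94.6] turn [-0.0006 -0.0029 -0.0058] f [-1.5  0.   6.5] j6 16.0
```

```bash
python3 -m crank '[[[0,0,-30],[0,0,0]],[[0,0,-75],[0,0,0]],[[0,0,-105],[0,0,0]],[[0,0,-105],[0,0,0]]]'; python3 to.py .4464 .084 .215 8
```

```text
time: 5.38
eef_pos: [0.6124, 0.2098, 0.2215]
ee_rot: [-179.9, -0.4, 1.7]
wrist_force: [-0.6, 0.6, -0.9]
finger_gap: 0.0127
t 5.375 pos [0.6124 0.2098 0.2215] shift [-169.7  120.9    5.2] turn [-0.0014 -0.0065 -0.1104] f [-0.6  0.6 -0.9] j6 16.0
```

```bash
python3 -m crank '[[[-40,28,0],[0,0,-0.03]],[[-90,64,0],[0,0,-0.06]],[[-140,100,0],[0,0,-0.09]],[[-170,121,0],[0,0,-0.11]],[[-170,121,0],[0,0,-0.11]]]'; python3 -m crank '[[[0,0,0],[0,0,0]],[[0,0,0],[0,0,0]]]'; python3 to.py .4464 .084 .215 8
python3 - <<'E'
from h import *
im=vision.grab_frame("scene");t=vision.grab_frame("top")
a=im[130:250,200:350,::-1]; b=t[120:240,180:330,::-1]
cv2.imwrite("pics/c3.png",cv2.resize(np.hstack([a,b]),None,fx=2.6,fy=2.6,interpolation=cv2.INTER_CUBIC))
s=monitor.sense();p=s["eef_pos"]; R=Ro.from_euler("xyz",s["ee_rot"],degrees=True)
for d in vision.trace("scene","stick_a"):
    ys,xs=np.nonzero(d["region"]); print(round(d["conf"],2),len(ys),d["centre"],ys.max(),xs[ys>=ys.max()-1].mean())
print("foot pred",p,proj("scene",p+R.apply([0,0,.1])),"hole",proj("scene",[.4464,.084,.08]))
E
```

```text
time: 6.0
eef_pos: [0.4418, 0.0821, 0.2174]
ee_rot: [180.0, 0.2, 7.9]
wrist_force: [-0.2, 0.3, 0.5]
finger_gap: 0.0132
time: 6.25
eef_pos: [0.4455, 0.0839, 0.2179]
ee_rot: [-180.0, 0.0, 8.0]
wrist_force: [-0.0, -0.4, -1.6]
finger_gap: 0.0133
t 6.25 pos [0.4455 0.0839 0.2179] shift [0.9 0.  2.9] turn [-0.      0.0003 -0.0001] f [-0.  -0.4 -1.6] j6 1.0
0.63 94 [182.2, 275.4] 194 272.5
0.42 141 [259.2, 325.0] 273 321.6
foot pred [0.44531091 0.08384544 0.21792034] [np.float64(192.44595243940634), np.float64(272.5985351369216)] hole [np.float64(201.14285578654545), np.float64(272.2867225357295)]
```

View pics/c3.png

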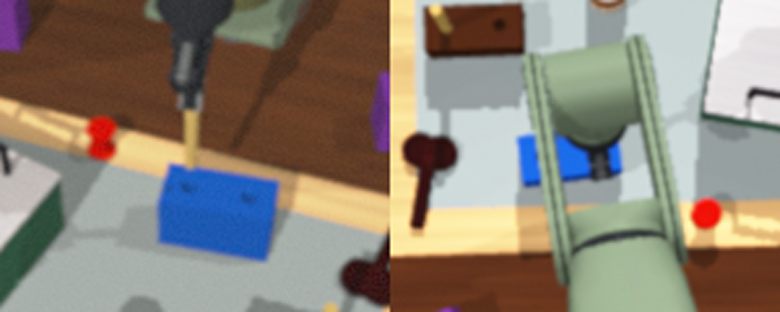

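Scene half: the stick is held vertical, its foot at crop (191,167) directly over the hole at (188,188). I am lowering it while watching the force.

```bash
python3 -m crank '[[[0.5,0,15],[0,0,0]],[[0.5,0,30],[0,0,0]],[[0.5,0,38],[0,0,0]],[[0.5,0,46],[0,0,0]],[[0.5,0,46],[0,0,0]]]'; python3 to.py .446 .084 .1204 8
```

```text
time: 7.02
eef_pos: [0.445, 0.0835, 0.1719]
ee_rot: [180.0, 0.1, 8.0]
wrist_force: [-0.4, 0.2, 1.3]
finger_gap: 0.0134
t 7.025 pos [0.445  0.0835 0.1719] shift [ 1.2 -0.4 51.5] turn [ 0.0001  0.001  -0.0005] f [-0.4  0.2  1.3] j6 1.0
```

```bash
python3 -m crank '[[[0.5,0,12],[0,0,0]],[[0.5,0,24],[0,0,0]],[[0.5,0,36],[0,0,0]],[[0.5,0,47],[0,0,0]],[[0.5,0,47],[0,0,0]]]'; python3 to.py .446 .084 .1204 8
```

```text
time: 7.65
eef_pos: [0.445, 0.0834, 0.1243]
ee_rot: [180.0, 0.1, 8.0]
wrist_force: [-0.2, -0.4, 0.1]
finger_gap: 0.0133
t 7.65 pos [0.445  0.0834 0.1243] shift [ 1.1 -0.5  3.9] turn [ 0.0001  0.0023 -0.0007] f [-0.2 -0.4  0.1] j6 1.0
```

Now I press slightly to the bottom, then open moderately.

```bash
python3 -m crank '[[[0,0,3],[0,0,0]],[[0,0,5],[0,0,0]],[[0,0,5],[0,0,0]]]'; python3 -m crank '[[[0,0,0],[0,0,0]],[[0,0,0],[0,0,0]],[[0,0,0],[0,0,0]]]' 50;  python3 -m crank '[[[0,0,-30],[0,0,0]],[[0,0,-80],[0,0,0]],[[0,0,-120],[0,0,0]],[[0,0,-120],[0,0,0]]]'; python3 to.py .61 .281 .24 2
```

```text
time: 8.02
eef_pos: [0.4458, 0.0835, 0.1205]
ee_rot: [180.0, -0.0, 8.0]
wrist_force: [0.1, -0.8, 0.3]
finger_gap: 0.0131
time: 8.4
eef_pos: [0.4457, 0.0835, 0.1204]
ee_rot: [180.0, -0.0, 8.0]
wrist_force: [-0.1, -1.0, 0.6]
finger_gap: 0.0496
time: 8.9
eef_pos: [0.4475, 0.0838, 0.2435]
ee_rot: [-180.0, -0.4, 8.0]
wrist_force: [0.4, -0.1, -0.2]
finger_gap: 0.0503
t 8.9 pos [0.4475 0.0838 0.2435] shift [ 188.2 -172.8    4.9] turn [-0.0004 -0.0075  0.1041] f [ 0.4 -0.1 -0.2] j6 1.0
```

```bash
python3 -m crank '[[[50,-46,0],[0,0,0.03]],[[105,-96,0],[0,0,0.06]],[[155,-142,0],[0,0,0.1]],[[188,-173,0],[0,0,0.1]],[[188,-173,0],[0,0,0.1]]]';python3 -m crank '[[[0,0,50],[0,0,0]],[[0,0,95],[0,0,0]],[[0,0,130],[0,0,0]],[[0,0,130],[0,0,0]]]'; python3 to.py .61 .281 .114 2
python3 - <<'E'
from h import *
im=vision.grab_frame("scene")
cv2.imwrite("pics/c4.png",cv2.resize(im[150:300,220:400,::-1],None,fx=3,fy=3,interpolation=cv2.INTER_CUBIC))
print("home top",proj("scene",[.446,.084,.17]))
for d in vision.trace("scene","stick_a"):
    ys,xs=np.nonzero(d["region"]); print(round(d["conf"],2),len(ys),ys.min(),xs[ys<=ys.min()+1].mean(),ys.max())
E
```

```text
time: 9.52
eef_pos: [0.6089, 0.2836, 0.2366]
ee_rot: [179.9, 0.2, 2.4]
wrist_force: [-0.7, -0.1, -0.7]
finger_gap: 0.0499
time: 10.02
eef_pos: [0.6049, 0.279, 0.1066]
ee_rot: [179.8, 0.5, 2.2]
wrist_force: [-0.1, -0.2, 0.4]
finger_gap: 0.0499
t 10.025 pos [0.6049 0.279  0.1066] shift [ 5.1 -1.8 -7.4] turn [0.0036 0.0083 0.0037] f [-0.1 -0.2  0.4] j6 22.0
home top [np.float64(180.4105186019949), np.float64(272.91984400202483)]
0.61 157 176 239.2 191
0.54 106 180 272.6 202
```

View pics/c4.png

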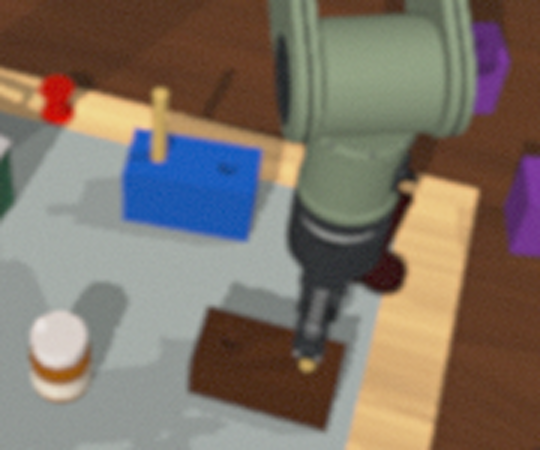

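Stick 1 stands in the near-robot hole of the blue holder, top at crop (161,88), which is about row 179–180. Home predicts 180. The gripper is around stick 2.

```bash
python3 -m crank '[[[2,-2,-5],[0,0,0]],[[2,-2,-5],[0,0,0]],[[2,-2,-5],[0,0,0]],[[2,-2,-5],[0,0,0]],[[2,-2,-5],[0,0,0]]]' 0 30; python3 to.py .4366 .153 .23 8;  python3 -m crank '[[[0,0,-30],[0,0,0]],[[0,0,-75],[0,0,0]],[[0,0,-105],[0,0,0]],[[0,0,-105],[0,0,0]],[[0,0,-105],[0,0,0]]]'; python3 to.py .4366 .1533 .21 8
```

```text
time: 10.75
eef_pos: [0.6102, 0.2835, 0.1178]
ee_rot: [-179.9, -0.1, 2.2]
wrist_force: [-1.5, -0.3, 7.0]
finger_gap: 0.0135
t 10.75 pos [0.6102 0.2835 0.1178] shift [-178.3  123.5 -112.8] turn [-0.0013 -0.0026 -0.1006] f [-1.5 -0.3  7. ] j6 22.0
time: 11.38
eef_pos: [0.6091, 0.2827, 0.2194]
ee_rot: [180.0, 0.1, 2.2]
wrist_force: [0.0, 0.3, -0.4]
finger_gap: 0.0131
t 11.375 pos [0.6091 0.2827 0.2194] shift [-177.4  122.5    9.7] turn [ 0.0007  0.0015 -0.1006] f [ 0.   0.3 -0.4] j6 22.0
```

```bash
python3 -m crank '[[[-40,28,0],[0,0,-0.03]],[[-90,62,0],[0,0,-0.06]],[[-140,97,0],[0,0,-0.09]],[[-177,122,0],[0,0,-0.1]],[[-177,122,0],[0,0,-0.1]]]'; python3 -m crank '[[[0,0,0],[0,0,0]],[[0,0,0],[0,0,0]],[[0,0,0],[0,0,0]]]'; python3 to.py .4366 .1533 .15 8
python3 - <<'E'
from h import *
im=vision.grab_frame("scene")
cv2.imwrite("pics/c5.png",cv2.resize(im[150:240,240:340,::-1],None,fx=6,fy=6,interpolation=cv2.INTER_CUBIC))
s=monitor.sense();p=s["eef_pos"]
for d in vision.trace("scene","stick_a"):
    ys,xs=np.nonzero(d["region"]); print(round(d["conf"],2),len(ys),np.round(d["centre"],1),[(r,xs[ys==r].mean().round(1)) for r in range(ys.min(),ys.max()+1,4)],ys.max())
z=p[2]-.1178+.015
print("axis",[np.round(proj("scene",[p[0],p[1],q]),1) for q in (p[2],z)],"hole",proj("scene",[.4366,.1533,.08]))
E
```

```text
time: 12.0
eef_pos: [0.4342, 0.1524, 0.2191]
ee_rot: [179.9, 0.2, 7.9]
wrist_force: [0.9, 0.3, -1.4]
finger_gap: 0.0136
time: 12.38
eef_pos: [0.4383, 0.1546, 0.2199]
ee_rot: [180.0, 0.0, 8.0]
wrist_force: [1.1, -0.1, -0.5]
finger_gap: 0.0131
t 12.375 pos [0.4383 0.1546 0.2199] shift [-1.8  1.1 69.9] turn [ 0.0002  0.0007 -0.0002] f [ 1.1 -0.1 -0.5] j6 10.0
0.63 5586 [211.5 178. ] [(159, np.float64(133.5)), (163, np.float64(134.5)), (167, np.float64(135.5)), (171, np.float64(138.0)), (175, np.float64(159.4)), (179, np.float64(166.4)), (183, np.float64(173.3)), (187, np.float64(176.9)), (191, np.float64(180.6)), (195, np.float64(181.4)), (199, np.float64(180.6)), (203, np.float64(178.2)), (207, np.float64(176.2)), (211, np.float64(173.4)), (215, np.float64(175.0)), (219, np.float64(177.0)), (223, np.float64(176.0)), (227, np.float64(175.5)), (231, np.float64(175.0)), (235, np.float64(176.0)), (239, np.float64(178.0)), (243, np.float64(180.0)), (247, np.float64(181.5)), (251, np.float64(184.5)), (255, np.float64(186.5)), (259, np.float64(188.5))] 259
0.62 485 [270.8 237.9] [(254, np.float64(239.0)), (258, np.float64(239.0)), (262, np.float64(239.0)), (266, np.float64(239.5)), (270, np.float64(239.5)), (274, np.float64(240.0)), (278, np.float64(240.0)), (282, np.float64(239.5))] 282
0.47 95 [186.4 299. ] [(178, np.float64(297.0)), (182, np.float64(297.0)), (186, np.float64(296.0)), (190, np.float64(296.0)), (194, np.float64(295.5)), (198, np.float64(295.0))] 198
0.41 111 [193.2 275.6] [(180, np.float64(273.0)), (184, np.float64(273.0)), (188, np.float64(272.5)), (192, np.float64(272.0)), (196, np.float64(272.0)), (200, np.float64(272.0))] 203
axis [array([172.3, 299.2]), array([197.2, 296.7])] hole [np.float64(204.90734101422868), np.float64(295.6525802860655)]
```

View pics/c5.png

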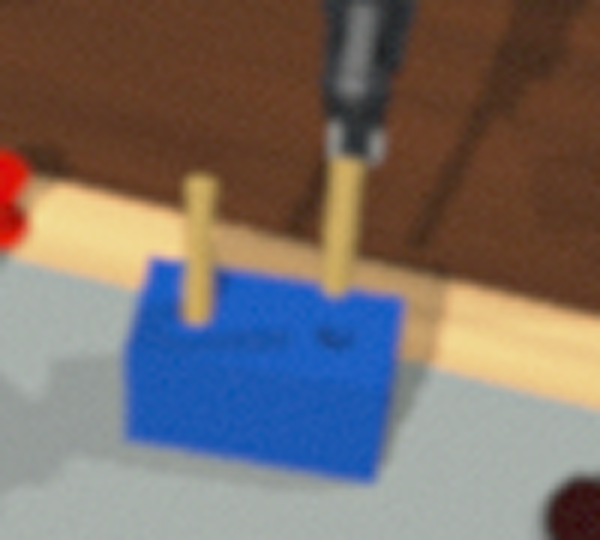

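Stick 2 foot is at crop (337,297), over the hole at (334,336). Its column is off by about 1 mm. I correct by that, then lower it.

```bash
python3 -m crank '[[[-1.5,-1,15],[0,0,0]],[[-1.5,-1,28],[0,0,0]],[[-1.5,-1,36],[0,0,0]],[[-1.5,-1,44],[0,0,0]],[[-1.5,-1,44],[0,0,0]]]'; python3 to.py .4366 .154 .1228 8
```

```text
time: 13.1
eef_pos: [0.4358, 0.1548, 0.1758]
ee_rot: [180.0, 0.1, 8.0]
wrist_force: [-0.4, -0.4, -0.2]
finger_gap: 0.0133
t 13.1 pos [0.4358 0.1548 0.1758] shift [ 0.8  0.9 53. ] turn [ 0.0003  0.0011 -0.0006] f [-0.4 -0.4 -0.2] j6 10.0
```

Foot is near 73 mm with no force, so it is in the hole.

```bash
python3 -m crank '[[[0,0,12],[0,0,0]],[[0,0,24],[0,0,0]],[[0,0,36],[0,0,0]],[[0,0,48],[0,0,0]],[[0,0,48],[0,0,0]]]'; python3 -m crank '[[[0,0,3],[0,0,0]],[[0,0,5],[0,0,0]],[[0,0,5],[0,0,0]]]'
```

```text
time: 13.72
eef_pos: [0.4354, 0.1547, 0.1272]
ee_rot: [180.0, 0.1, 8.0]
wrist_force: [-0.3, 0.1, -0.3]
finger_gap: 0.0129
time: 14.1
eef_pos: [0.4361, 0.1549, 0.1234]
ee_rot: [180.0, -0.0, 8.0]
wrist_force: [0.2, -0.2, 0.3]
finger_gap: 0.013
```

```bash
python3 -m crank '[[[0,0,2],[0,0,0]],[[0,0,2],[0,0,0]]]'; python3 -m crank '[[[0,0,0],[0,0,0]],[[0,0,0],[0,0,0]],[[0,0,0],[0,0,0]]]' 50;  python3 -m crank '[[[0,0,-30],[0,0,0]],[[0,0,-80],[0,0,0]],[[0,0,-120],[0,0,0]],[[0,0,-120],[0,0,0]]]'; python3 to.py .5 -.158 .24 -9.7
```

```text
time: 14.35
eef_pos: [0.4367, 0.1551, 0.1227]
ee_rot: [-180.0, -0.1, 8.0]
wrist_force: [-1.2, -1.0, 8.5]
finger_gap: 0.0134
time: 14.72
eef_pos: [0.4359, 0.1549, 0.1212]
ee_rot: [180.0, 0.0, 8.0]
wrist_force: [-0.2, 1.0, 0.4]
finger_gap: 0.0498
time: 15.22
eef_pos: [0.4378, 0.1555, 0.2443]
ee_rot: [-179.9, -0.4, 8.0]
wrist_force: [0.0, -0.2, -0.1]
finger_gap: 0.0503
t 15.225 pos [0.4378 0.1555 0.2443] shift [ 18.1 319.1   4.1] turn [-0.0023 -0.0069  0.3083] f [ 0.  -0.2 -0.1] j6 10.0
```

Bottom felt (8.5 N) exactly at the predicted height. Now to the bar, with a check of the sticks from above.

```bash
python3 -m crank '[[[3,50,0],[0,0,0.06]],[[6,110,0],[0,0,0.12]],[[10,170,0],[0,0,0.19]],[[14,232,0],[0,0,0.25]],[[18,290,0],[0,0,0.308]]]'; python3 -m crank '[[[0,0,0],[0,0,0]]]'; python3 to.py .5 -.158 .24 -9.7
```

```text
time: 15.85
eef_pos: [0.4935, -0.1317, 0.2399]
ee_rot: [-180.0, 0.1, -9.8]
wrist_force: [0.4, 0.4, -0.4]
finger_gap: 0.0499
time: 15.98
eef_pos: [0.4939, -0.133, 0.2395]
ee_rot: [180.0, 0.1, -10.0]
wrist_force: [-0.5, 0.5, -0.5]
finger_gap: 0.0499
t 15.975 pos [ 0.4939 -0.133   0.2395] shift [10.4 23.5 -0.5] turn [ 0.0006  0.0025 -0.0052] f [-0.5  0.5 -0.5] j6 -6.0
```

```bash
python3 -m crank '[[[10,23,0],[0,0,0]],[[10,23,0],[0,0,0]],[[10,23,0],[0,0,0]]]'; python3 to.py .5 -.158 .117 -9.7
python3 - <<'E'
from h import *
a=vision.grab_frame("scene")[130:240,110:310,::-1]; b=vision.grab_frame("top")[100:210,200:400,::-1]
cv2.imwrite("pics/c6.png",cv2.resize(np.vstack([a,b]),None,fx=2.7,fy=2.7,interpolation=cv2.INTER_CUBIC))
p=monitor.sense()["eef_pos"]; print("tcp down at bar",proj("scene",[p[0],p[1],.136]),proj("scene",p),"stick tops",proj("scene",[.4464,.084,.17]),proj("scene",[.4366,.1533,.17]))
E
```

```text
time: 16.35
eef_pos: [0.4994, -0.1528, 0.2407]
ee_rot: [-180.0, 0.1, -9.6]
wrist_force: [0.1, 0.6, -0.5]
finger_gap: 0.0499
t 16.35 pos [ 0.4994 -0.1528  0.2407] shift [  1.6   5.1 123.7] turn [-0.0009  0.0018  0.0011] f [ 0.1  0.6 -0.5] j6 -9.0
tcp down at bar [np.float64(180.65453133459553), np.float64(189.46771364989908)] [np.float64(154.28605484451424), np.float64(184.1874297039553)] stick tops [np.float64(180.50932052773348), np.float64(272.87330358440295)] [np.float64(184.33974588654306), np.float64(297.65531997495464)]
```

View pics/c6.png

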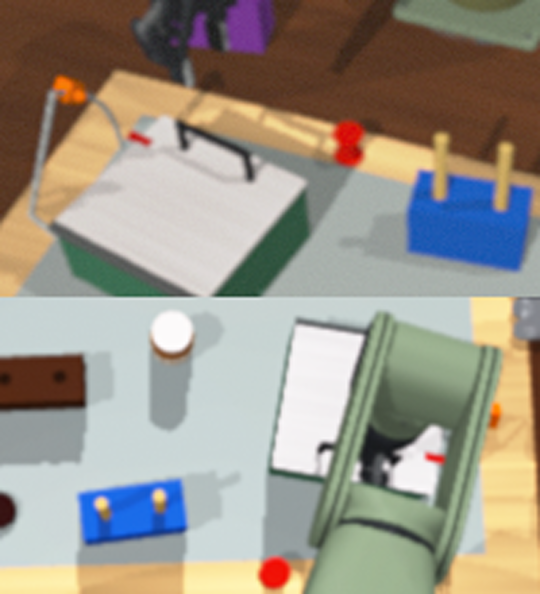

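Both sticks stand in the blue holder. Their tops are at rows 181 and 184 and columns 273 and 297, matching the home prediction to within a pixel. The bar middle at crop (216,140) matches the TCP projection. I am descending onto the bar.

```bash
python3 -m crank '[[[1,3,45],[0,0,0]],[[1,3,90],[0,0,0]],[[1,3,122],[0,0,0]],[[1,3,122],[0,0,0]]]'; python3 -m crank '[[[0,0,0],[0,0,0]],[[0,0,0],[0,0,0]],[[0,0,0],[0,0,0]],[[0,0,0],[0,0,0]],[[0,0,0],[0,0,0]]]' 0 50; python3 to.py .5 -.158 .117 -9.7
```

```text
time: 16.95
eef_pos: [0.4987, -0.1559, 0.1174]
ee_rot: [-179.9, 0.3, -9.6]
wrist_force: [1.0, 0.9, 0.7]
finger_gap: 0.0497
time: 17.58
eef_pos: [0.5002, -0.1572, 0.1208]
ee_rot: [180.0, -0.0, -9.7]
wrist_force: [-3.8, 0.7, 6.4]
finger_gap: 0.008
t 17.575 pos [ 0.5002 -0.1572  0.1208] shift [-0.1  0.8  3.8] turn [ 0.0001 -0.0004 -0.0001] f [-3.8  0.7  6.4] j6 -9.0
```

```bash
python3 -m crank '[[[5.4,0,-15.2],[0,0,0]],[[12.2,0,-29.9],[0,0,0]],[[20.5,0,-43.7],[0,0,0]],[[30.1,0,-56.7],[0,0,0]],[[30.1,0,-56.7],[0,0,0]]]'; python3 - <<'E'
from h import *
s=monitor.sense(); print(s["eef_pos"],s["wrist_force"],s["finger_gap"])
for c in("scene","top"):
    im=vision.grab_frame(c)
    for n in("lid_pointer","mark_pointer"): print(c,n,[(np.round(d["centre"],1).tolist(),round(d["conf"],2)) for d in vision.tip_of(c,n)][:3])
E
```

```text
time: 18.2
eef_pos: [0.5271, -0.1621, 0.1761]
ee_rot: [180.0, 0.4, -9.7]
wrist_force: [-7.8, -1.0, -1.0]
finger_gap: 0.0076
[ 0.52711858 -0.16214498  0.17613584] [-7.83676565 -1.02717117 -0.97051279] 0.007561045870163806
scene lid_pointer [([164.6, 144.9], 0.7), ([166.7, 149.2], 0.65)]
scene mark_pointer [([164.0, 144.6], 0.46)]
top lid_pointer [([157.4, 367.3], 0.6), ([179.5, 241.9], 0.51), ([146.1, 331.3], 0.36)]
top mark_pointer [([138.1, 374.6], 0.4)]
```

```bash
cat > ptr.py <<'E'
from h import *
np.set_printoptions(precision=4,suppress=True)
bx=np.array([.9856,-.1691,0]);by=np.array([.1691,.9856,0]);h=np.array([.6526,-.1836,.09])
def loc(p): q=p-h; return np.array([q@bx,q@by,q[2]])
def P(th,y,r=.14,dz=0): x,z=-r*np.cos(th)+dz*np.sin(th),r*np.sin(th)+dz*np.cos(th); return h+bx*x+by*y+np.array([0,0,z])
C={}
for c in ("scene","top"):
    im=vision.grab_frame(c); H,S,V=cv2.split(cv2.cvtColor(im,cv2.COLOR_RGB2HSV)); r0=(130,200,100,200) if c=="scene" else (120,180,340,400)
    for n,m in (("o",(H>5)&(H<18)&(S>180)&(V>150)),("r",((H<=4)|(H>172))&(S>120)&(V>110))):
        k=np.zeros_like(m);k[r0[0]:r0[1],r0[2]:r0[3]]=1;ys,xs=np.nonzero(m&k)
        C[c,n]=(ys.mean(),xs.mean()) if len(ys) else None
        if len(ys): print(c,n,len(ys),np.round(C[c,n],1),"cols",xs.min(),xs.max(),"rows",ys.min(),ys.max())
for n in "or":
    if C["scene",n] and C["top",n]:
        p,g=tri(C["scene",n],C["top",n]); l=loc(p); print(n,l,g,"angle",np.arctan2(l[2],-l[0]),"rad",np.hypot(l[0],l[2]))
s=monitor.sense(); e=s["eef_pos"]; R=Ro.from_euler("xyz",s["ee_rot"],degrees=True); b=loc(e-R.apply([0,0,.0187])); print("bar",b,"lid angle",np.arctan2(b[2],-b[0])-np.arctan2(.046,.155),"r",np.hypot(b[0],b[2]),"want",np.hypot(.046,.155),"f",s["wrist_force"],"t",s["time"],"gap",s["finger_gap"])
E
python3 ptr.py; python3 - <<'E'
from h import *
a=vision.grab_frame("scene")[130:210,105:215,::-1]; b=vision.grab_frame("top")[110:190,300:410,::-1]
cv2.imwrite("pics/c7.png",cv2.resize(np.vstack([a,b]),None,fx=3.7,fy=3.7,interpolation=cv2.INTER_CUBIC))
E
```

```text
scene o 82 [163.1 135.9] cols 130 154 rows 158 170
scene r 18 [172.  155.2] cols 151 159 rows 171 174
top o 53 [143.5 381. ] cols 378 384 rows 139 148
top r 4 [153.  361.8] cols 361 362 rows 152 154
o [-0.0986 -0.1329  0.0998] 0.002912918653330312 angle 0.7916152848764212 rad 0.14028364959431136
r [-0.1264 -0.0892  0.0601] 0.007786374743898396 angle 0.44345047593630377 rad 0.1399721265043431
bar [-0.1278 -0.0001  0.1039] lid angle 0.3942364188772127 r 0.16475856068001093 want 0.16168178623456633 f [-7.675  -0.9637 -0.9894] t 18.6 gap 0.008493764249656333
```

View pics/c7.png

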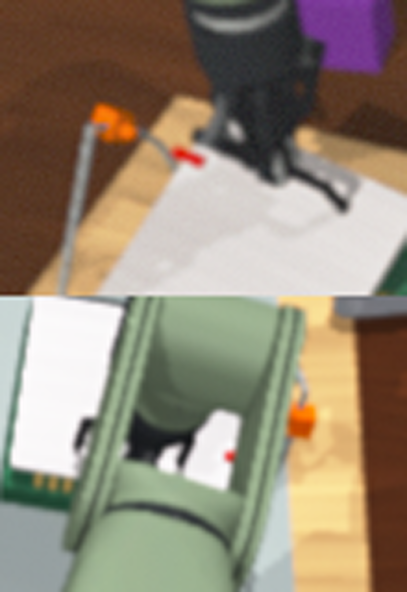

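The scene half shows the lid partly open (about 0.4 rad), held by the fingers. The red pointer tip is at crop (175,153), and the orange tooth is ahead at (135,131). I continue to about 0.65.

```bash
python3 -m crank '[[[4.5,0,-6],[0,0,0]],[[10,0,-12],[0,0,0]],[[21.5,0,-22.8],[0,0,0]],[[27.5,0,-27.7],[0,0,0]],[[27.5,0,-27.7],[0,0,0]]]'; python3 ptr.py
```

```text
time: 19.32
eef_pos: [0.5531, -0.1669, 0.204]
ee_rot: [179.9, 0.6, -9.7]
wrist_force: [-11.0, 0.3, 4.0]
finger_gap: 0.0082
scene o 81 [162.9 135.5] cols 130 141 rows 158 167
scene r 24 [168.3 149. ] cols 145 153 rows 166 170
top o 47 [143.8 381.8] cols 379 385 rows 139 148
top r 2 [146.  364.5] cols 364 365 rows 146 146
o [-0.0991 -0.1354  0.0989] 0.0035474739327078747 angle 0.784656482300299 rad 0.14001278515013194
r [-0.1091 -0.0893  0.0907] 0.0077067574335833175 angle 0.6936531595977615 rad 0.14184284027283997
bar [-0.101  -0.0004  0.1324] lid angle 0.6307061857350359 r 0.1665671745554967 want 0.16168178623456633 f [-10.421    0.9255   4.0877] t 19.425 gap 0.007839528781098178
```

```bash
python3 -m crank '[[[-3,0,-2],[0,0,0]],[[-3,0,-2],[0,0,0]],[[-3,0,-2],[0,0,0]]]'; cat >> ptr.py <<'E'
im=vision.grab_frame("scene"); H,S,V=cv2.split(cv2.cvtColor(im,cv2.COLOR_RGB2HSV))
o=(H>5)&(H<18)&(S>170)&(V>130); r=((H<=4)|(H>172))&(S>110)&(V>100)
for c in range(132,158): 
    a=np.nonzero(o[150:180,c])[0]+150; q=np.nonzero(r[150:185,c])[0]+150
    print(c,"o",(a.mean().round(1),len(a)) if len(a) else "-","r",(q.mean().round(1),len(q)) if len(q) else "-",end=" | ")
print()
for th in (.4,.6,.65,.7,.75,.8): print(th,[np.round(proj("scene",P(th,y)),1).tolist() for y in (-.095,-.105,-.115,-.13)])
for d in vision.tip_of("scene","lid_pointer")+[0]+vision.tip_of("scene","mark_pointer"): print(d)
E
python3 ptr.py
```

```text
time: 19.8
eef_pos: [0.5537, -0.167, 0.2047]
ee_rot: [179.9, 0.1, -9.7]
wrist_force: [-1.3, -4.9, -10.8]
finger_gap: 0.008
scene o 81 [162.9 135.5] cols 130 141 rows 158 167
scene r 27 [168.1 149.1] cols 145 153 rows 166 171
top o 47 [143.8 381.8] cols 379 385 rows 139 148
top r 2 [146.  364.5] cols 364 365 rows 146 146
o [-0.0991 -0.1354  0.0989] 0.0035474739327078747 angle 0.784656482300299 rad 0.14001278515013194
r [-0.1092 -0.0892  0.0912] 0.007653156410162322 angle 0.6959007261104757 rad 0.14227757659730952
bar [-0.0999 -0.0003  0.1337] lid angle 0.6405960584276954 r 0.16687779715547035 want 0.16168178623456633 f [ -0.1487  -4.9596 -12.7601] t 19.9 gap 0.007474717884033387
132 o (np.float64(161.9), 7) r - | 133 o (np.float64(162.2), 8) r - | 134 o (np.float64(162.5), 10) r - | 135 o (np.float64(163.5), 10) r - | 136 o (np.float64(163.0), 9) r - | 137 o (np.float64(163.5), 8) r - | 138 o (np.float64(163.5), 8) r - | 139 o (np.float64(163.5), 8) r - | 140 o (np.float64(164.0), 7) r - | 141 o (np.float64(165.0), 5) r - | 142 o - r - | 143 o - r - | 144 o - r - | 145 o - r (np.float
[... 152 characters left out ...]
) | 150 o - r (np.float64(169.0), 3) | 151 o - r (np.float64(169.0), 3) | 152 o - r (np.float64(169.5), 4) | 153 o - r (np.float64(169.0), 3) | 154 o - r - | 155 o - r - | 156 o - r - | 157 o - r - | 
0.4 [[172.2, 156.0], [171.0, 153.3], [169.8, 150.6], [168.0, 146.7]]
0.6 [[169.2, 151.2], [167.9, 148.5], [166.7, 145.8], [164.9, 141.8]]
0.65 [[168.7, 149.9], [167.4, 147.1], [166.2, 144.4], [164.3, 140.4]]
0.7 [[168.3, 148.5], [167.0, 145.7], [165.8, 143.0], [163.9, 138.9]]
0.75 [[168.0, 147.0], [166.7, 144.2], [165.5, 141.5], [163.6, 137.4]]
0.8 [[167.8, 145.4], [166.6, 142.7], [165.3, 139.9], [163.4, 135.8]]
{'centre': [165.3, 144.7], 'conf': 0.96}
0
{'centre': [164.0, 141.8], 'conf': 0.66}
```

```bash
python3 -m crank '[[[2,0,-2],[0,0,0]],[[4,0,-3.5],[0,0,0]],[[4,0,-3.5],[0,0,0]]]'; python3 ptr.py | grep -v '^0\.' ; python3 - <<'E'
import re
src=open('ptr.py').read().split("C={}")[0]; exec(src)
for s,t in (((180.7,160.4),(159.5,362)),((177.2,155.3),(160.2,364.5)),((164.7,141.7),(142.7,375)),((164.7,141.7),(138.1,374.6)),((164.7,141.7),(139.7,373.2))):
    p,g=tri(s,t); l=loc(p); print(l,g,np.arctan2(l[2],-l[0]),np.hypot(l[0],l[2]))
E
```

```text
time: 20.42
eef_pos: [0.5582, -0.1678, 0.2083]
ee_rot: [179.9, 0.1, -9.7]
wrist_force: [-0.3, -5.2, -14.3]
finger_gap: 0.0077
scene o 82 [162.9 135.6] cols 130 145 rows 158 168
scene r 23 [167.8 147.6] cols 143 152 rows 165 170
top o 44 [143.8 381.9] cols 379 385 rows 139 148
top r 2 [144.5 365. ] cols 365 365 rows 144 145
o [-0.0991 -0.1355  0.0987] 0.004182958171321249 angle 0.7835169486996847 rad 0.1398497078582964
r [-0.1051 -0.0895  0.096 ] 0.008211857795314316 angle 0.7402624927396674 rad 0.14229534273943084
bar [-0.0957 -0.0004  0.1369] lid angle 0.6720595858393466 r 0.1670748432772162 want 0.16168178623456633 f [ -0.0675  -5.4607 -13.3668] t 20.525 gap 0.007891417771698992
132 o (np.float64(161.9), 7) r - | 133 o (np.float64(162.2), 8) r - | 134 o (np.float64(163.0), 11) r - | 135 o (np.float64(163.0), 9) r - | 136 o (np.float64(163.0), 9) r - | 137 o (np.float64(163.5), 8) r - | 138 o (np.float64(163.5), 8) r - | 139 o (np.float64(164.0), 7) r - | 140 o (np.float64(164.0), 7) r - | 141 o (np.float64(165.0), 5) r - | 142 o - r - | 143 o - r (np.float64(167.0), 1) | 144 o (np.
[... 231 characters left out ...]
9.0), 3) | 150 o - r (np.float64(169.0), 3) | 151 o - r (np.float64(169.0), 3) | 152 o - r (np.float64(169.5), 2) | 153 o - r - | 154 o - r - | 155 o - r - | 156 o - r - | 157 o - r - | 
{'centre': [165.4, 141.7], 'conf': 0.89}
0
{'centre': [165.7, 145.7], 'conf': 0.46}
[-0.1395 -0.099   0.0057] 0.00017035025812232643 0.04113579247533335 0.13965093615479157
[-0.1393 -0.1098  0.0151] 0.00950623180715485 0.10827877207600115 0.14012048092337334
[-0.0999 -0.1131  0.1021] 0.004548413740098437 0.7964108494882447 0.1428265627218966
[-0.0904 -0.1051  0.1148] 0.010275872818799589 0.9036803157022437 0.1461208294355244
[-0.0935 -0.1045  0.1119] 0.004252495359648178 0.874634810976556 0.14578615167517406
```

```bash
python3 -m crank '[[[3,0,-2.2],[0,0,0]],[[6.5,0,-4.2],[0,0,0]],[[6.5,0,-4.2],[0,0,0]]]'; python3 ptr.py | grep -v '^0\.' ; python3 - <<'E'
from h import *
a=vision.grab_frame("scene")[150:180,120:170,::-1]; b=vision.grab_frame("top")[125:165,345:395,::-1]
cv2.imwrite("pics/c8.png",cv2.resize(np.vstack([a,b]),None,fx=8,fy=8,interpolation=cv2.INTER_CUBIC))
E
```

```text
time: 21.05
eef_pos: [0.5644, -0.1689, 0.213]
ee_rot: [179.9, 0.1, -9.7]
wrist_force: [-1.6, -4.7, -12.1]
finger_gap: 0.008
scene o 82 [162.9 135.6] cols 130 143 rows 158 168
scene r 12 [168.3 146.6] cols 143 150 rows 167 170
top o 43 [143.7 381.9] cols 379 385 rows 139 147
top r 2 [143.  365.5] cols 365 366 rows 143 143
o [-0.0989 -0.1353  0.099 ] 0.00425707192204231 angle 0.7859824822716748 rad 0.13987973531732753
r [-0.1008 -0.0896  0.0977] 0.007148873602036064 angle 0.7698549357718847 rad 0.14037951612921767
bar [-0.0895 -0.0004  0.1416] lid angle 0.7189397554285686 r 0.1675376040242426 want 0.16168178623456633 f [ -1.8657  -5.9288 -11.4535] t 21.15 gap 0.007727164274721106
132 o (np.float64(161.9), 7) r - | 133 o (np.float64(162.2), 8) r - | 134 o (np.float64(163.0), 11) r - | 135 o (np.float64(163.0), 9) r - | 136 o (np.float64(163.0), 9) r - | 137 o (np.float64(163.5), 8) r - | 138 o (np.float64(163.5), 8) r - | 139 o (np.float64(163.5), 8) r - | 140 o (np.float64(164.0), 7) r - | 141 o (np.float64(165.0), 5) r - | 142 o (np.float64(167.0), 1) r - | 143 o (np.float64(168.0), 1) r (np.float64(166.5), 2) | 144 o (np.float64(168.0), 1) r (np.float64(167.0), 1) | 145 o - r (np.float64(167.5), 2) | 146 o - r (np.float64(168.5), 2) | 147 o - r (np.float64(168.5), 2) | 148 o - r (np.float64(169.0), 1) | 149 o - r (np.float64(169.5), 2) | 150 o - r (np.float64(169.5), 2) | 151 o - r - | 152 o - r - | 153 o - r - | 154 o - r - | 155 o - r - | 156 o - r - | 157 o - r - | 
{'centre': [162.7, 141.1], 'conf': 0.92}
{'centre': [228.0, 349.4], 'conf': 0.37}
{'centre': [278.4, 304.9], 'conf': 0.21}
0
{'centre': [164.8, 142.5], 'conf': 0.59}
```

View pics/c8.png

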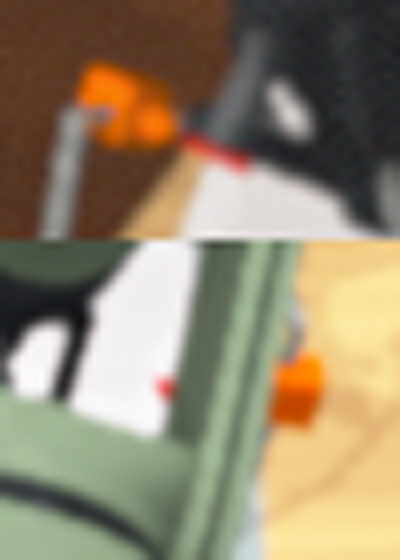

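```bash
python3 - <<'E'
exec(open('ptr.py').read().split("C={}")[0])
for n,t in (("ptr",(143.2,365.5)),("tooth",(143.7,378)),("body",(143.7,381.9))): 
    for z in (.18,.19): print(n,z,loc(atz("top",t,z)))
for n,t in (("ptr0 shut",(159.5,362)),): print(n,loc(atz("top",t,.096)))
for th in (.68,.72,.76,.8): print(th,[np.round(proj("top",P(th,y,dz=.006)),1).tolist() for y in(-.09,-.115,-.13)],[np.round(proj("scene",P(th,y,dz=.006)),1).tolist() for y in(-.09,-.115,-.13)])
print("shut",[np.round(proj("top",P(0,y,dz=.006)),1).tolist() for y in(-.09,-.10,-.11)],[np.round(proj("scene",P(0,y,dz=.006)),1).tolist() for y in(-.09,-.10,-.11)])
E
```

```text
ptr 0.18 [-0.102  -0.0881  0.09  ]
ptr 0.19 [-0.1042 -0.0864  0.1   ]
tooth 0.18 [-0.0974 -0.127   0.09  ]
tooth 0.19 [-0.0996 -0.125   0.1   ]
body 0.18 [-0.0954 -0.1391  0.09  ]
body 0.19 [-0.0977 -0.137   0.1   ]
ptr0 shut [-0.1395 -0.0991  0.006 ]
0.68 [[144.1, 366.1], [145.3, 374.1], [146.1, 378.8]] [[168.7, 149.2], [165.6, 142.3], [163.7, 138.2]]
0.72 [[142.7, 366.6], [143.9, 374.5], [144.7, 379.3]] [[168.5, 148.0], [165.4, 141.1], [163.5, 137.0]]
0.76 [[141.2, 367.0], [142.4, 375.0], [143.2, 379.8]] [[168.4, 146.8], [165.2, 139.8], [163.4, 135.7]]
0.8 [[139.7, 367.4], [140.9, 375.4], [141.7, 380.2]] [[168.4, 145.5], [165.2, 138.5], [163.3, 134.4]]
shut [[159.2, 359.3], [159.7, 362.3], [160.2, 365.3]] [[181.6, 162.8], [180.4, 160.2], [179.2, 157.6]]
```

Model calibrated on the shut pose puts the mark at about 0.755 and the lid at about 0.71–0.72. I move about 0.035 rad more.

```bash
python3 -m crank '[[[2.5,0,-1.6],[0,0,0]],[[4.9,0,-3],[0,0,0]],[[4.9,0,-3],[0,0,0]],[[4.9,0,-3],[0,0,0]],[[4.9,0,-3],[0,0,0]]]'; python3 ptr.py | grep -v '^0\.' ; python3 - <<'E'
from h import *
a=vision.grab_frame("scene"); b=vision.grab_frame("top")[125:165,345:395,::-1]
u=cv2.resize(a[150:180,120:170,::-1],None,fx=8,fy=8,interpolation=cv2.INTER_CUBIC); w=cv2.resize(b,None,fx=8,fy=8,interpolation=cv2.INTER_CUBIC)
z=cv2.resize(a[130:265,100:350,::-1],None,fx=1.6,fy=1.6)
cv2.imwrite("pics/c9.png",np.hstack([np.vstack([u,w]),cv2.copyMakeBorder(z,0,560-z.shape[0],0,0,0)]))
for d in vision.tip_of("top","lid_pointer"): print("top",d)
E
```

```text
time: 22.02
eef_pos: [0.5684, -0.1697, 0.2157]
ee_rot: [179.9, 0.2, -9.7]
wrist_force: [-2.3, -5.7, -12.7]
finger_gap: 0.0074
scene o 81 [162.9 135.5] cols 130 141 rows 158 167
scene r 3 [167.3 143. ] cols 142 144 rows 167 168
top o 42 [143.6 381.8] cols 379 385 rows 139 147
top r 2 [142.  365.5] cols 365 366 rows 142 142
o [-0.0987 -0.1352  0.0994] 0.003944202853877459 angle 0.7888849803334591 rad 0.14007108264583554
r [-0.0964 -0.0914  0.1041] 0.015390262630544486 angle 0.8240665583656214 rad 0.14190928969912545
bar [-0.0853 -0.0005  0.1444] lid angle 0.748910770095768 r 0.16768207448948474 want 0.16168178623456633 f [ -3.0054  -5.3848 -11.6608] t 22.125 gap 0.00812307308643581
132 o (np.float64(161.9), 7) r - | 133 o (np.float64(162.2), 8) r - | 134 o (np.float64(162.5), 10) r - | 135 o (np.float64(163.0), 9) r - | 136 o (np.float64(163.0), 9) r - | 137 o (np.float64(163.5), 8) r - | 138 o (np.float64(163.5), 8) r - | 139 o (np.float64(164.0), 9) r - | 140 o (np.float64(164.0), 7) r - | 141 o (np.float64(165.0), 5) r - | 142 o - r (np.float64(167.0), 1) | 143 o - r (np.float64(167.0), 1) | 144 o - r (np.float64(168.0), 1) | 145 o - r (np.float64(168.5), 2) | 146 o - r (np.float64(169.0), 1) | 147 o - r (np.float64(169.0), 1) | 148 o - r (np.float64(169.0), 1) | 149 o - r - | 150 o - r - | 151 o - r - | 152 o - r - | 153 o - r - | 154 o - r - | 155 o - r - | 156 o - r - | 157 o - r - | 
{'centre': [161.7, 139.8], 'conf': 0.83}
0
{'centre': [228.5, 158.5], 'conf': 0.69}
{'centre': [163.5, 143.0], 'conf': 0.56}
top {'centre': [144.0, 375.8], 'conf': 0.71}
```

View pics/c9.png

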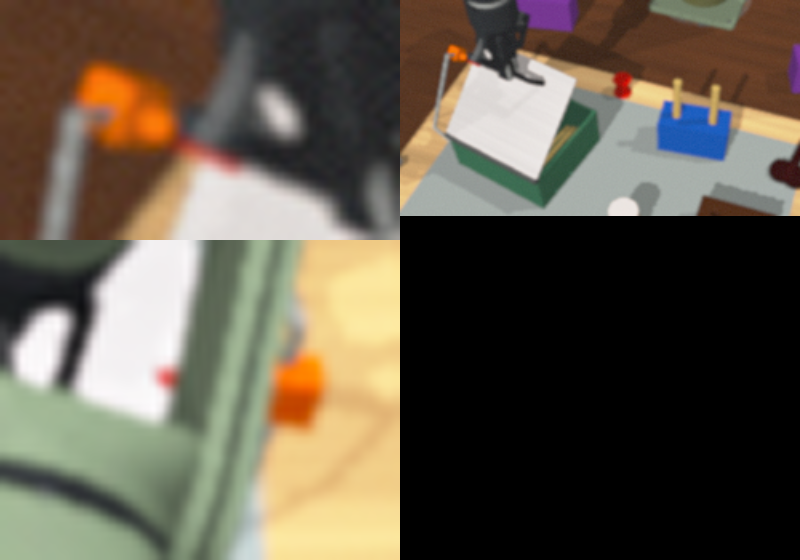

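The enlarged scene view shows the lid's red edge at (183,140) running into the orange tooth tip at (180,128). The overview shows the lid held open and both sticks in the blue holder. Estimates of the lid angle are 0.742–0.749 rad and of the mark 0.745–0.785. I make one small nudge to the middle, settle, and hand in.

```bash
python3 -m crank '[[[1,0,-0.6],[0,0,0]],[[2,0,-1.2],[0,0,0]],[[2,0,-1.2],[0,0,0]],[[2,0,-1.2],[0,0,0]],[[2,0,-1.2],[0,0,0]]]'; python3 -m crank '[[[0,0,0],[0,0,0]],[[0,0,0],[0,0,0]],[[0,0,0],[0,0,0]],[[0,0,0],[0,0,0]],[[0,0,0],[0,0,0]]]'; python3 ptr.py | egrep '^(scene|top|bar)'; python3 - <<'E'
from h import *
vision.grab_frame("scene")
for d in vision.trace("scene","stick_a"):
    ys,xs=np.nonzero(d["region"]); print(round(d["conf"],2),len(ys),ys.min(),xs[ys<=ys.min()+1].mean())
E
```

```text
time: 23.05
eef_pos: [0.57, -0.17, 0.2167]
ee_rot: [179.9, 0.2, -9.7]
wrist_force: [-2.8, -4.4, -10.8]
finger_gap: 0.0084
time: 23.68
eef_pos: [0.57, -0.1699, 0.2167]
ee_rot: [179.9, 0.2, -9.7]
wrist_force: [-3.8, -4.6, -11.3]
finger_gap: 0.0076
scene o 80 [162.9 135.4] cols 130 141 rows 158 167
top o 42 [143.6 381.8] cols 379 385 rows 139 147
top r 3 [141.3 365.7] cols 365 366 rows 141 142
bar [-0.0836 -0.0005  0.1454] lid angle 0.7605117596620505 r 0.1677390412476438 want 0.16168178623456633 f [ -3.0052  -4.8616 -11.7992] t 23.775 gap 0.00791387696105092
0.62 6201 158 134.0
0.54 94 181 273.0
0.52 113 184 296.5
```

```bash
python3 -c "
from workcell import order; print(order.close_job())"
```

```text
the job is handed in; nothing more can be done
None
```

I moved both sticks from the brown block into the blue holder and then raised the lid by its bar to the orange mark. I handed the job in at about 24 s with the gripper still holding it there; the hand-in gives no verdict.

**Sticks:** In the last scene picture both stick tops are within a pixel of where fully seated sticks should show. Stick 2 bottomed out with 8.5 N at the height I predicted. Stick 1 gave no such push, so its seating rests on the picture and the release height.

**Lid:** My last estimates put the lid at about 0.76 rad and the mark between 0.745 and 0.785 rad. That leaves the pointer within about 4 mm of the mark, against the 10 mm allowed. The lid was steady, with about 13 N at the wrist.

**Mark and bystanders:** The orange mark's picture position did not change. The jar and spool showed where they were in the later pictures, and the fan handle was partly out of view in the last ones. I did not measure their final positions.

**Weaker or disagreeing checks:**
- The arm hid the pointer tip from the top camera and the gripper partly hid it from the scene camera. The final pointer match therefore rests on a model checked against the shut lid and the part of the pointer still visible.
- The network's pointer and mark points scattered by 2–4 pixels.
- The bar's distance from the hinge measured 168 mm where 162 mm was expected, so my hinge position is off by a few millimetres.

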